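# Square up and clamp a whetstone on its sharpening board

## Robot

A 7-joint arm with a two-finger parallel gripper is mounted at the origin on a cart in front of the work surface, level with it; the furniture and walls round the work are solid. World frame = base frame: x ahead of the robot, y to its left, z up, the work surface at z = 0. Lengths are in m, angles in rad, forces in N, time in s.
With the tool pointing down it reaches from about 0.4 to 0.85 m from the base axis. Payload 10.4 kg.
Tool frame: the origin (TCP) lies at the very end of the fingers, on their centre line; the grasp point (between the pads) lies 19 mm behind it; z points along the fingers, y is the line along which they close (so a half turn about z gives the same grasp; the last joint's range is limited). The gripper opens to 85 mm and grips with 20 to 120 N. Pads are 22 mm wide; open, the fingers measure 114 mm over their backs; the gripper's body (76 mm by 85 mm) begins 54 mm behind the grasp point. The pads swing forward as they close: fully open they stand 13 mm farther back than shut.
Start: joints at [-0.023, 0.332, -0.065, 1.46, 0.022, 1.35, -0.088], TCP at [0.625, 0, 0.208] pointing down, gripper open.
Joint ranges: [-2.6, 2.6], [-0.5, 2.12], [-1.47, 1.34], [0.16, 2.42], [-1.27, 4.41], [0.06, 2.06], [-2.6, 2.6]. Speed limits (rad/s): [2.22, 2.22, 2.79, 2.79, 3.14, 3.14, 3.14].

## Interface

Orientations are given as a unit quaternion [x, y, z, w].
In Python, from workcell import manip gives the robot as it stands.
- The arm moves only by the tool jog_arm, called after "Call:" by a JSON object that holds its "op" and its "data", one argument or row to a line. Schema: {"type":"object","properties":{"segments":{"type":"array","items":{"type":"array","prefixItems":[{"type":"array","items":{"type":"number"},"minItems":3,"maxItems":3},{"type":"array","items":{"type":"number"},"minItems":3,"maxItems":3},{"type":"number"}],"minItems":3,"maxItems":3},"minItems":1,"maxItems":20},"squeeze":{"type":"number"},"only":{"type":"string"},"quiet":{"type":"boolean"},"lines":{"type":"string"}},"required":["segments"],"additionalProperties":false}. segments is a list of rows, 1 to 20 of them, each written [[rx, ry, rz], [dx, dy, dz], opening]: a rotation vector rx, ry, rz in a scale on which 1.0 is pi rad, then dx, dy, dz in normalised numbers (1 is 0.5 m), then the opening from 0.0 (shut) to 1.0 (fully open); each row is the pose to reach, as a shift and turn from the pose commanded when the call began, along the tool's axes at that moment; what a row does not reach only later rows make up. A row lasts 1/8 s, in which the tool goes at most 0.0625 m and 0.188 rad, less where a joint would pass 70% of its speed; a pose out of reach is approached as far as the arm can. The fingers move at their own pace and stop on an object; squeeze is the grip in N (left out, the last holds). Time passes only in rows, so rows that do not move let the fingers close. The tool returns the time, the measured TCP pose, the force, the opening and the grip force at its end. only (a regular expression) keeps the lines of the reply that match it, lines (a string "A,B") keeps lines A to B, and quiet returns only ok. Shift and turn numbers lie between -1 and 1, and a call with a number outside is refused. Input that does not fit is refused with a message, and nothing moves.
- manip.get_obs(): the state, without advancing time (a new reading comes with each control period).
- manip.camera(name): name is "scene" or "side" or "wrist"; returns the picture (420x560x3 uint8, blue, green, red); there is no depth.
- manip.calibration(name): a dict with "fx", "fy", "cx", "cy" (pixels), "world_from_camera" (4x4, takes a point from camera to world coordinates); the wrist camera has in their place "tool_from_camera" (4x4, takes a point from camera to tool coordinates, whose origin is the TCP and whose axes are the flange's). Camera axes: x right, y up, looking along -z (the intrinsics and any distortion apply to the point x, -y, -z); pixel columns grow to the right and rows downward; lengths in m; the calibration is good to about 2 mm. A picture is of the moment at which its call begins: read the wrist's pose just before it. calibration takes no time and is no camera call.
- manip.hand_in(): hands the job in; it is judged then, once.
Trained networks look in the newest picture that a camera, given by its name, has taken for a name from the list of things; names that differ only in an ending like _2 or _b are one class to them, and where a whole thing is asked for, a point or a joint stands for the part that bears it (a point fixed in the world has none). Each returns a list of dicts, best first, with "confidence" (0 to 1); they miss things now and then, are a little off and sometimes report something else, mostly with a low value. They report only what shows in the picture. A call takes as long as a camera call.
- manip.outline_of(camera, thing): "mask" (420x560 bool, what is visible of it) and "bbox" ([left, top, right, bottom] in pixels, round what is visible of it).
The state is a dict: "clock": time; "joint_pos": joint angles; "joint_velocities": joint speeds; "tau": joint torques, N m; "position": TCP position; "ee_rot": TCP orientation; "ft_force": force on the tool from outside, world axes, zero at the start; "torque": the same for the moment, N m; "grip_width": opening from 0.0 (shut) to 1.0 (fully open); "grasp_force": force on a finger pad.
Only numpy, scipy, OpenCV 4.12 (cv2) and the standard library are available. Lean on these libraries where they do the work, as an engineer would, in place of code of your own. Each camera call takes 0.05 s, during which the arm holds its last target. There are 200 camera calls.

## Task

Get the whetstone ready for sharpening: take the small dressing stone that blocks its seat off the wooden board and lay it on the round plate, then slide the whetstone in between the end stop and the opened clamp until its whole long side lies flush against the steel fence. Finally swing the clamp lever fully home so that the whetstone is held tight against the end stop, still flush with the fence; leave the other kitchen things standing where they are.

Things in the scene. Friction and masses are not known exactly. Their poses are not given: they have to be found in the camera images.
- board: Fixed wooden sharpening board, 280 by 340 mm, 18 mm thick. Origin on the worktop; x points across the board to the fence (away from the robot), y along it to the left. In this frame (mm, used below too) the wood spans x -140 to 140, y -185 to 155. The seated whetstone's centre is at x 73, y 0, its length along y. It carries only the fence, end stop and clamp.
- fence (a point): Middle of the top edge of the steel fence's face, board frame x 118, y 0. The fence runs along y from -100 to 100, faces -x, stands 16 mm above the wood and is 6 mm thick, with a flat foot behind.
- end_stop (a point): Middle of the top edge of the end stop's face, board frame x 83, y 100. Fixed steel block with a thin rubber face at the seat's left end, facing -y, from x 54 to 112, 16 mm thick, 20 mm above the wood.
- pivot (a point): Clamp's upright pivot at the wood's surface, board frame x 84, y -143.9. Eccentric steel disc: radius 28, centre 16 mm off the pivot, from 2 to 24 mm above the wood, lever above it. It reaches to y = -115.9 + 16 cos(1.5 - q) mm, q = joint cam: -114.8 open (seat 214.8 long), -99.9 home (a light squeeze). When open its near edge is at x 40.
- whetstone: Whetstone, flat grey two-layer slab (dark below, lighter above), 90 (x) by 200 (y) by 28 mm, 0.55 to 0.9 kg, too wide for a gripper: it is pushed. It starts skew on the wood on the robot's side of the seat, sometimes shifted sideways too far for the seat. Origin at the centre of its underside, z up. Slides with about 3 to 7 N.
- dressing_stone: Dressing stone, small plain grey block, 64 (x) by 34 (y) by 26 mm, 0.12 kg, lying on the wood in the seat between whetstone and fence. Origin at the centre of its underside, x along its length.
- round_plate: Round white plate, diameter 176 mm, 11 mm high at the rim, flat floor about 3 mm thick and 140 mm across; loose on the worktop to the left or the right of the board. Origin at the centre of its underside.
- cam (a joint): Clamp lever angle q, rad: 0 fully open, 1.5 fully home (hard stops), growing clockwise seen from above. Friction takes about 1.5 N at the knob, up to some 8 N near home; it stays where it is left. It may start partly closed, which narrows the seat. Turning it home pushes the whetstone's right end along to the end stop.
- knob (a point): Middle of the upright round black knob at the end of the clamp lever: 16 mm across, from 48 to 80 mm over the worktop, 72 mm from the pivot. From above, in the board's frame, the lever points from the pivot at 4.642 - q rad, counted anticlockwise from the board's x: to the right when open, towards the robot when home.
- square_bowl: Square bowl with rounded corners, white inside, 142 by 142 by 63 mm, bystander; stands on the side of the board where the plate is not. Origin at the centre of its underside.
- tea_glass: Clear tea glass, 77 mm across and 89 mm high, bystander left or right of the board, towards the back. Origin at the centre of its underside.
- salt_shaker: Salt shaker, 44 mm across and 90 mm high, bystander left or right of the board, on the side without the tea glass. Origin at the centre of its underside.
- knife: Cook's knife, 300 mm long, lying flat behind the board; bystander. Origin where blade and handle meet.

How it is judged:
On the way, in this order (a step that is already met when the one before it is completed fails the run):
1. The dressing stone lies on the round plate (horizontal distance between dressing_stone and round_plate below 0.06 m and z of dressing_stone in the frame of round_plate between -0.005 and 0.02 m and height (world z) of round_plate below 0.006 m and angle between dressing_stone's own z axis and vertical below 0.2 rad), for 0.2 s.
2. The whetstone lies flush and parallel against the fence, between end stop and clamp, before the clamp is turned home (x of whetstone in the frame of board between 0.07 and 0.076 m and angle between the x axis of whetstone and the x axis of board, either way round below 0.015 rad and z of whetstone in the frame of board between 0.015 and 0.021 m and angle between whetstone's own z axis and vertical below 0.03 rad and value of joint cam below 1.1 rad), for 0.2 s.
3. The clamp lever is fully home (value of joint cam above 1.38 rad), for 0.2 s.
At the end, for the whole second after the job is handed in: Whetstone flat on the board, flush with the fence to 3 mm, parallel to 0.015 rad, its end at the end stop to 3 mm; lever home (over 1.38 of 1.5 rad); dressing stone flat on the round plate, centres within 60 mm, plate on the worktop; all at rest (all of step 1 and x of whetstone in the frame of board between 0.07 and 0.076 m and angle between the x axis of whetstone and the x axis of board, either way round below 0.015 rad and z of whetstone in the frame of board between 0.015 and 0.021 m and angle between whetstone's own z axis and vertical below 0.03 rad and y of whetstone in the frame of board between -0.003 and 0.003 m and value of joint cam above 1.38 rad and linear speed of each of whetstone, dressing_stone, round_plate below 0.01 m/s); the robot touches nothing.
It fails at once if A bystander (square bowl, tea glass, salt shaker or knife) is moved by more than 20 mm (distance of any of square_bowl, tea_glass, salt_shaker, knife from where it was at the start of the episode above 0.02 m).
It also fails if it takes over 72 s, if anything falls off the work surface, if the arm or the gripper's body presses on something with over 40 N, if the wrist force passes 120 N, or if a joint passes its speed limit or range.

## Working session

There is one attempt and no reset: what is moved stays moved. The work goes in short steps, Python scripts to look and compute and a tool call to move; the robot and the scene stay as the last step left them, time stands still between calls to the robot, and variables do not carry over. Pictures are saved under pics/ and viewed, at most 10 in all, crops included, and the job is handed in when it is done.

```bash
mkdir -p pics; ls
```

Run:
```python
from workcell import manip
import cv2,numpy as np
o=manip.get_obs();print(o['clock'],o['position'],o['ee_rot'],o['grip_width'])
a=[]
for c in['scene','side']:
    im=manip.camera(c);cv2.imwrite(f'pics/{c}0.png',im)
    print(c,manip.calibration(c))
    for t in['board','whetstone','dressing_stone','round_plate','cam','knob','square_bowl','tea_glass','salt_shaker']:
        r=manip.outline_of(c,t)
        print(t,[(round(x['confidence'],2),x['bbox']) for x in r[:2]])
        if r: np.save(f'pics/{c}_{t}.npy',r[0]['mask'])
print(manip.calibration('wrist'))
```

```text
pics
0.0 [6.24570140e-01 3.51090008e-05 2.07573544e-01] [ 7.07073455e-01  7.07139707e-01 -5.41387067e-04 -5.21027122e-04] 0.9986772229988407
scene {'fx': 536.273300878716, 'fy': 536.273300878716, 'cx': 275.4931660060708, 'cy': 205.53641691011094, 'world_from_camera': array([[-0.74333461,  0.49607307, -0.4487373 , -0.15647161],
       [-0.66866278, -0.53245416,  0.51902086,  0.90634534],
       [ 0.01854023,  0.6858601 ,  0.7274972 ,  1.33592535],
       [ 0.        ,  0.        ,  0.        ,  1.        ]])}
board [(0.98, [231.5, 175.5, 365.2, 281.1])]
whetstone [(0.89, [267.3, 208.7, 330.4, 262.6]), (0.58, [280.3, 198.5, 297.1, 216.2])]
dressing_stone [(0.8, [280.7, 197.9, 297.7, 215.8])]
round_plate [(0.87, [224.6, 293.1, 261.7, 351.2])]
cam [(0.72, [302.5, 170.9, 331.2, 201.8])]
knob [(0.57, [298.7, 176.6, 332.7, 203.3]), (0.27, [232.3, 173.5, 368.1, 281.4])]
square_bowl [(0.69, [356.8, 155.4, 400.6, 188.5])]
tea_glass [(0.7, [338.3, 139.3, 358.2, 170.7])]
salt_shaker [(0.45, [231.3, 175.6, 366.5, 281.8])]
side {'fx': 393.25188739166373, 'fy': 393.25188739166373, 'cx': 279.9179116
[... 578 characters left out ...]
])]
knob [(0.74, [284.1, 250.0, 307.4, 273.6])]
square_bowl [(0.8, [232.2, 298.3, 319.3, 375.9]), (0.32, [205.2, 192.9, 320.6, 286.9])]
tea_glass [(0.86, [326.5, 297.3, 361.3, 350.5])]
salt_shaker [(0.52, [259.6, 149.0, 271.9, 172.5])]
{'fx': 359.7338768862266, 'fy': 359.7338768862266, 'cx': 270.48333196421584, 'cy': 213.14376638343165, 'tool_from_camera': array([[-2.81549807e-04,  9.56737300e-01,  2.90953018e-01,
         7.36999748e-02],
       [ 9.99999953e-01,  2.34084510e-04,  1.97944026e-04,
        -1.02911149e-03],
       [ 1.21272839e-04,  2.90953060e-01, -9.56737321e-01,
        -1.65495518e-01],
       [ 0.00000000e+00,  0.00000000e+00,  0.00000000e+00,
         1.00000000e+00]])}
```

Create h.py:
```python
from workcell import manip
import cv2,numpy as np
from scipy.spatial.transform import Rotation as R
F=np.diag([1.,-1,-1])
def cam(c,obs=None):
    k=manip.calibration(c); K=np.array([[k['fx'],0,k['cx']],[0,k['fy'],k['cy']],[0,0,1]])
    if c=='wrist':
        o=obs or manip.get_obs(); T=np.eye(4);T[:3,:3]=R.from_quat(o['ee_rot']).as_matrix();T[:3,3]=o['position']
        W=T@k['tool_from_camera']
    else: W=k['world_from_camera']
    return K,W,k
def proj(P,K,W):
    P=np.atleast_2d(P);p=(P-W[:3,3])@W[:3,:3]@F;p=p@K.T;return p[:,:2]/p[:,2:]
def unproj(uv,z,K,W):
    uv=np.atleast_2d(uv);d=np.c_[uv,np.ones(len(uv))]@np.linalg.inv(K).T@F@W[:3,:3].T
    s=(z-W[2,3])/d[:,2];return W[:3,3]+d*s[:,None]
def rect(im,z,K,W,x0,x1,y0,y1,s=1000):
    # world top view: up=+x, left=+y, s px per m
    w=int((y1-y0)*s);h=int((x1-x0)*s)
    v,u=np.mgrid[0:h,0:w];P=np.c_[(x1-v.ravel()/s),(y1-u.ravel()/s),np.full(h*w,z)]
    q=proj(P,K,W).astype(np.float32);return cv2.remap(im,q[:,0].reshape(h,w),q[:,1].reshape(h,w),cv2.INTER_LINEAR)
```

Run:
```python
from h import *
print([k for k in manip.calibration('wrist')])
K,W,k=cam('wrist');im=manip.camera('wrist');cv2.imwrite('pics/w0.png',im)
a=cv2.resize(cv2.imread('pics/scene0.png')[130:370,200:420],None,fx=1.8,fy=1.8)
b=cv2.resize(cv2.imread('pics/side0.png')[140:380,170:370],None,fx=1.8,fy=1.8)
t=np.hstack([a,b]);cv2.imwrite('pics/comp0.png',t)
for c in['scene','side']:
    K,W,_=cam(c)
    for t,z in[('whetstone',.046),('round_plate',.008),('dressing_stone',.044),('square_bowl',.06),('tea_glass',.06),('cam',.045)]:
        m=np.load(f'pics/{c}_{t}.npy').astype(np.uint8)
        cs=max(cv2.findContours(m,0,1)[0],key=cv2.contourArea)[:,0].astype(float)
        P=unproj(cs,z,K,W)[:,:2].astype(np.float32);r=cv2.minAreaRect(P);print(c,t,np.round(r[0],3),np.round(r[1],3),round(r[2],1))
```

```text
['fx', 'fy', 'cx', 'cy', 'tool_from_camera']
scene whetstone [0.501 0.026] [0.105 0.22 ] 3.8
scene round_plate [0.442 0.35 ] [0.096 0.178] 50.5
scene dressing_stone [ 0.606 -0.04 ] [0.046 0.074] 85.8
scene square_bowl [ 0.474 -0.369] [0.141 0.166] 26.5
scene tea_glass [ 0.621 -0.374] [0.078 0.171] 28.7
scene cam [ 0.601 -0.172] [0.06  0.151] 13.5
side whetstone [0.502 0.002] [0.095 0.226] 3.7
side round_plate [0.461 0.38 ] [0.171 0.176] 72.2
side dressing_stone [ 0.606 -0.062] [0.057 0.067] 89.1
side square_bowl [ 0.475 -0.374] [0.14  0.142] 27.0
side tea_glass [ 0.617 -0.387] [0.132 0.078] 47.9
side cam [ 0.585 -0.171] [0.098 0.054] 69.2
```

View pics/comp0.png

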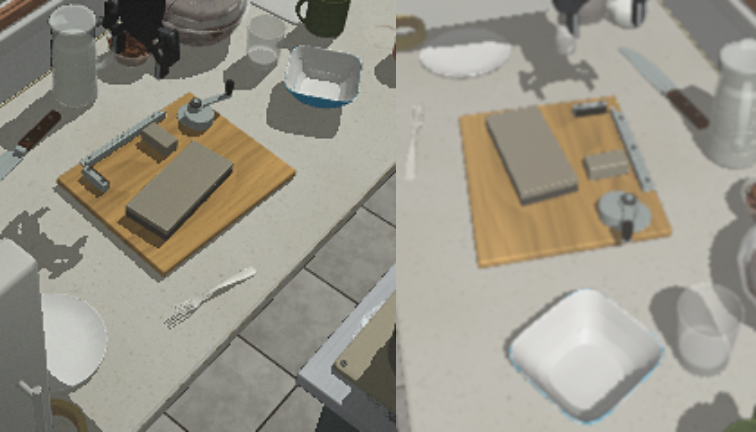

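View pics/w0.png

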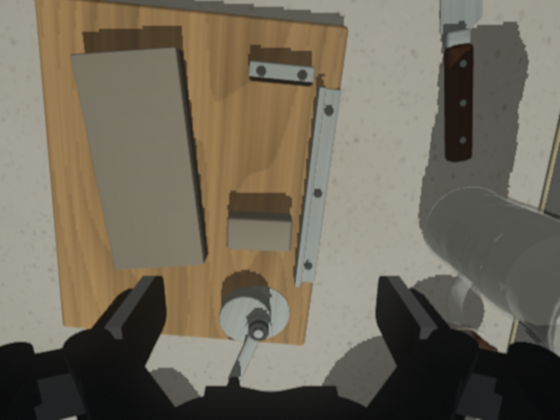

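Create fit.py:
```python
from h import *
from scipy.optimize import least_squares
def fitrect(loc,px,K,W,x0):
    loc=np.array(loc,float);px=np.array(px,float)
    def wp(p): 
        c,s=np.cos(p[2]),np.sin(p[2]);return np.c_[p[0]+c*loc[:,0]-s*loc[:,1],p[1]+s*loc[:,0]+c*loc[:,1],loc[:,2]]
    r=least_squares(lambda p:(proj(wp(p),K,W)-px).ravel(),x0);return r.x,np.round(r.fun.reshape(-1,2),1)
```

Run:
```python
from fit import *
K,W,_=cam('wrist')
b,e=fitrect([(.14,.155,.018),(.14,-.185,.018),(-.14,-.185,.018)],[(347,27),(304,344),(63,325)],K,W,[.55,0,0]);print('board',b,e)
w,e=fitrect([(-.045,.1,.046),(.045,.1,.046),(.045,-.1,.046),(-.045,-.1,.046)],[(71,55),(178,48),(206,262),(117,268)],K,W,[.5,0,0]);print('whet',w,e)
d,e=fitrect([(-.032,.017,.044),(.032,.017,.044),(.032,-.017,.044),(-.032,-.017,.044)],[(228,214),(292,214),(292,250),(228,250)],K,W,[.6,-.05,0]);print('dress',d,e)
im=cv2.imread('pics/w0.png')
# refine with drawn overlay
def bw(x,y,z):
    c,s=np.cos(b[2]),np.sin(b[2]);return [b[0]+c*x-s*y,b[1]+s*x+c*y,z]
big=cv2.resize(im,None,fx=1.4,fy=1.4,interpolation=cv2.INTER_CUBIC)
def poly(P,col):
    q=(proj(P,K,W)*1.4).astype(np.int32);cv2.polylines(big,[q],True,col,1)
poly([bw(118,0,0) and bw(.118,-.1,.034),bw(.118,.1,.034)],(0,0,255))
poly([bw(.054,.1,.038),bw(.112,.1,.038)],(0,0,255))
poly([bw(-.14,.155,.018),bw(.14,.155,.018),bw(.14,-.185,.018),bw(-.14,-.185,.018)],(0,255,0))
for a in(0,.3,.6,.9): poly([bw(.084,-.1439,.042),bw(.084+.072*np.cos(4.642-a),-.1439+.072*np.sin(4.642-a),.06)],(255,0,255))
for p,(l,wd),h,col in((w,(.045,.1),.046,(255,0,0)),(d,(.032,.017),.044,(255,255,0))):
    c,s=np.cos(p[2]),np.sin(p[2]);poly([[p[0]+c*x-s*y,p[1]+s*x+c*y,h] for x,y in((-l,-wd),(l,-wd),(l,wd),(-l,wd))],col)
cv2.imwrite('pics/ov0.png',big)
K,W,_=cam('side');print('salt',unproj([[265.5,171]],0,K,W),'glass',unproj([[343,348]],0,K,W))
c,s=np.cos(b[2]),np.sin(b[2])
for p in(w,d):
    v=p[:2]-b[:2];print('inboard',c*v[0]+s*v[1],-s*v[0]+c*v[1],p[2]-b[2])
```

```text
board [ 5.40189236e-01 -8.98051912e-05 -9.10903045e-02] [[ 1.7 -2.8]
 [-0.1  2.5]
 [-2.   2.7]]
whet [0.50829165 0.01715434 0.06723208] [[ 0.3 -1.2]
 [-0.3 -2.1]
 [ 0.2  2.6]
 [-0.1  2.2]]
dress [ 0.61370335 -0.04604861 -0.00215575] [[-1.4  1.5]
 [ 1.2  1.6]
 [ 0.5 -1.5]
 [-0.3 -1.6]]
salt [[0.65608295 0.31183268 0.        ]] glass [[ 0.61604016 -0.41396105  0.        ]]
inboard -0.033333946810185346 0.014271108416576719 0.1583223804361717
inboard 0.07738994762141056 -0.03908110496816901 0.08893455823582565
```

View pics/ov0.png

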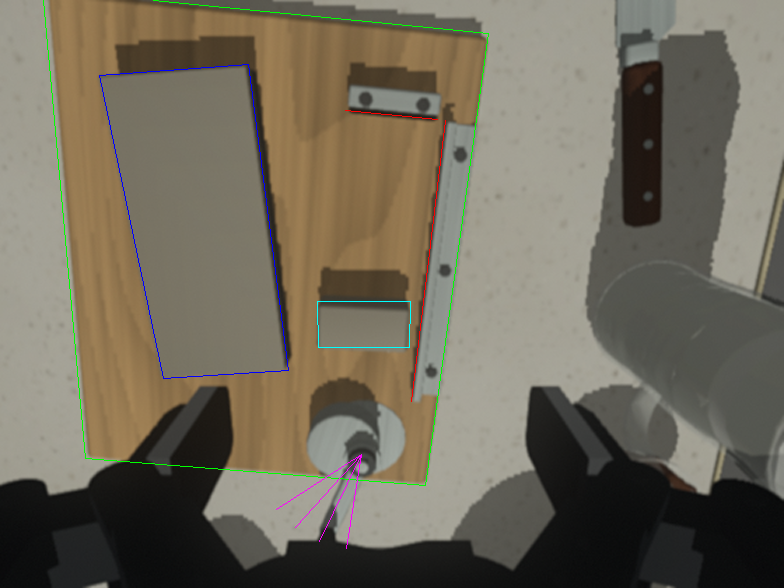

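The rows are not in the units I measure in: shifts go in shares of 0.5 m and turns go in shares of pi rad. I convert before sending: 0.08 m is 0.16, 0.07 m is 0.14, -1.57 rad is -0.4997.

Call:
{"op": "jog_arm", "data": {
  "segments": [
    [[0, 0, -0.0573], [-0.01, -0.004, 0.02], 1],
    [[0, 0, -0.1146], [-0.02, -0.008, 0.04], 1],
    [[0, 0, -0.1719], [-0.04, -0.012, 0.08], 1],
    [[0, 0, -0.2292], [-0.06, -0.016, 0.12], 1],
    [[0, 0, -0.2865], [-0.08, -0.02, 0.14], 1],
    [[0, 0, -0.3438], [-0.092, -0.022, 0.16], 1],
    [[0, 0, -0.4011], [-0.092, -0.022, 0.16], 1],
    [[0, 0, -0.4584], [-0.092, -0.022, 0.16], 1],
    [[0, 0, -0.4997], [-0.092, -0.022, 0.16], 1],
    [[0, 0, -0.4997], [-0.092, -0.022, 0.16], 1]
  ]
}}

```text
clock: 2.3
position: [0.614, -0.0461, 0.1284]
ee_rot: [0.001, 1.0, 0.0, 0.0]
ft_force: [0.1, 0.4, -0.2]
grip_width: 1.006
grasp_force: 0.0
```

Run:
```python
from h import *
o=manip.get_obs();print(o['position'],o['ee_rot'])
K,W,_=cam('wrist',o);im=manip.camera('wrist');cv2.imwrite('pics/w1.png',im)
r=manip.outline_of('wrist','dressing_stone');print([(x['confidence'],x['bbox']) for x in r])
```

```text
[ 0.61401369 -0.04609504  0.12840322] [9.22431420e-04 9.99999571e-01 8.00532176e-05 1.60583115e-05]
[(0.84, [241.6, 162.0, 293.5, 250.7])]
```

View pics/w1.png

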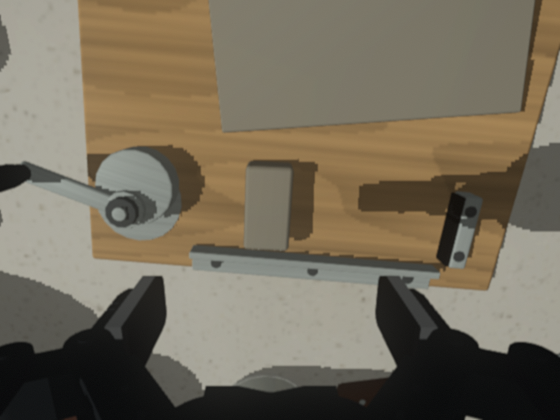

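Run:
```python
from fit import *
K,W,_=cam('wrist')
d,e=fitrect([(.032,-.017,.044),(.032,.017,.044),(-.032,.017,.044),(-.032,-.017,.044)],[(245,249),(288,249),(292,167),(248,166)],K,W,[.61,-.05,0]);print('dress',d,e.tolist())
b,e=fitrect([(.14,.155,.018),(.14,-.185,.018),(.118,.1,.034),(.118,-.1,.034),(.112,.1,.038),(.054,.1,.038)],[(490,289),(95,257),(439,266),(192,246),(448,266),(463,191)],K,W,[.54,0,-.09]);print('board',b,e.tolist())
K2,W2=K,W
pv=[b[0]+np.cos(b[2])*.084+np.sin(b[2])*.1439,b[1]+np.sin(b[2])*.084-np.cos(b[2])*.1439]
for q in(0,.1,.2,.3,.4,.5):
    a=4.642-q+b[2];print(q,proj([pv[0]+.072*np.cos(a),pv[1]+.072*np.sin(a),.064],K,W).round(),proj([pv[0]+.05*np.cos(a),pv[1]+.05*np.sin(a),.045],K,W).round())
print('pivot',pv,proj([*pv,.055],K,W))
w,e=fitrect([(.045,.1,.046),(.045,-.1,.046)],[(523,110),(224,131)],K,W,[.5,0,0]);print('whet',w,e.tolist())
c,s=np.cos(b[2]),np.sin(b[2])
for p in(w,d):
    v=p[:2]-b[:2];print('inboard',c*v[0]+s*v[1],-s*v[0]+c*v[1],p[2]-b[2])
```

```text
dress [ 0.61198645 -0.0481592  -0.0408515 ] [[-0.9, 0.6], [1.4, 2.1], [2.1, -0.7], [-2.5, -1.5]]
board [ 0.53753485  0.00098316 -0.09260498] [[1.5, -0.1], [-4.1, -0.5], [3.7, 2.5], [-2.3, 1.8], [-1.2, -2.2], [2.1, 0.3]]
0 [[  5. 196.]] [[ 56. 194.]]
0.1 [[  5. 185.]] [[ 56. 187.]]
0.2 [[  6. 175.]] [[ 57. 181.]]
0.3 [[  9. 165.]] [[ 59. 174.]]
0.4 [[ 12. 155.]] [[ 61. 168.]]
0.5 [[ 17. 146.]] [[ 64. 162.]]
pivot [np.float64(0.6078681068347142), np.float64(-0.15006796208639284)] [[120.74120924 208.7212676 ]]
whet [0.50504234 0.01885276 0.06372799] [[0.7, 0.1], [-0.7, 0.1]]
inboard -0.034005729790549374 0.01478835570458811 0.15633297563216275
inboard 0.0786769226404459 -0.04204706257126675 0.051753477442513185
```

Converted, 0.106 m is 0.212, -0.002 m is -0.004, 0.03 rad is 0.0095.

Call:
{"op": "jog_arm", "data": {
  "segments": [
    [[0, 0, 0.0095], [0.004, -0.004, 0.06], 1],
    [[0, 0, 0.0095], [0.004, -0.004, 0.12], 1],
    [[0, 0, 0.0095], [0.004, -0.004, 0.18], 1],
    [[0, 0, 0.0095], [0.004, -0.004, 0.208], 1],
    [[0, 0, 0.0095], [0.004, -0.004, 0.212], 1],
    [[0, 0, 0.0095], [0.004, -0.004, 0.212], 0.3],
    [[0, 0, 0.0095], [0.004, -0.004, 0.212], 0.1],
    [[0, 0, 0.0095], [0.004, -0.004, 0.212], 0.1],
    [[0, 0, 0.0095], [0.004, -0.004, 0.212], 0.1],
    [[0, 0, 0.0095], [0.004, -0.004, 0.212], 0.1],
    [[0, 0, 0.0095], [0.004, -0.004, 0.212], 0.1]
  ],
  "squeeze": 40
}}

```text
clock: 3.78
position: [0.612, -0.048, 0.0224]
ee_rot: [0.015, 1.0, 0.0, 0.0]
ft_force: [-0.6, 0.1, -0.6]
grip_width: 0.102
grasp_force: 0.0
```

Run:
```python
from h import *
im=manip.camera('wrist');cv2.imwrite('pics/w2.png',im)
b=manip.camera('side');b=cv2.resize(b[170:300,190:340],None,fx=3,fy=3)
a=im[90:420];h=b.shape[0];a=cv2.resize(a,(int(560*.6),int(330*.6)));c=np.zeros((h,a.shape[1]+b.shape[1],3),np.uint8);c[:a.shape[0],:a.shape[1]]=a;c[:,a.shape[1]:]=b
cv2.imwrite('pics/c2.png',c);print(c.shape)
```

```text
(390, 786, 3)
```

View pics/c2.png

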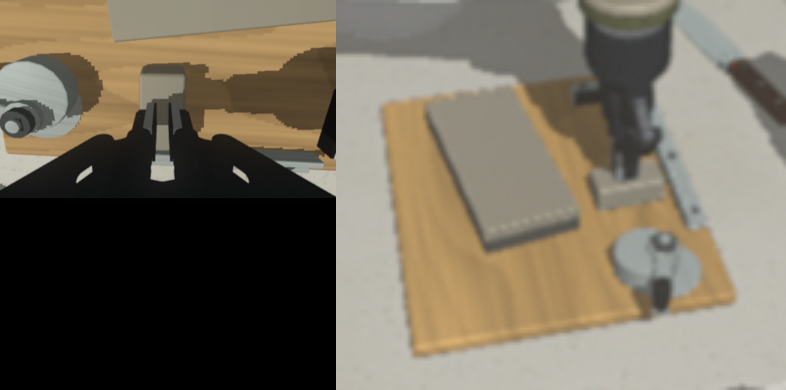

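Run:
```python
from h import *
o=manip.get_obs();print(o['position'],o['grip_width'],o['grasp_force'],o['ft_force'])
K,W,_=cam('wrist',o);print(unproj([[235,200],[307,200],[235,215],[307,215]],.044,K,W).round(3),proj([o['position'],o['position']+[0,0,.01],o['position']+[0,0,.02]],K,W))
manip.camera('wrist');r=manip.outline_of('wrist','dressing_stone')
for x in r:
  print(x['confidence'],x['bbox'])
a=cv2.imread('pics/w2.png')[180:420,130:410];cv2.imwrite('pics/c3.png',cv2.resize(a,None,fx=2.5,fy=2.5,interpolation=cv2.INTER_CUBIC))
```

```text
[ 0.61200887 -0.04798213  0.0224032 ] 0.10028866609287022 0.0 [-0.12200601  0.12025854  0.2349173 ]
[[ 0.574 -0.062  0.044]
 [ 0.575 -0.032  0.044]
 [ 0.581 -0.062  0.044]
 [ 0.582 -0.032  0.044]] [[271.43549124 260.60444206]
 [271.47941725 269.39057104]
 [271.52856402 279.22096169]]
0.65 [2.6, 0.0, 557.8, 379.4]
0.56 [232.1, 199.5, 311.0, 340.4]
```

View pics/c3.png

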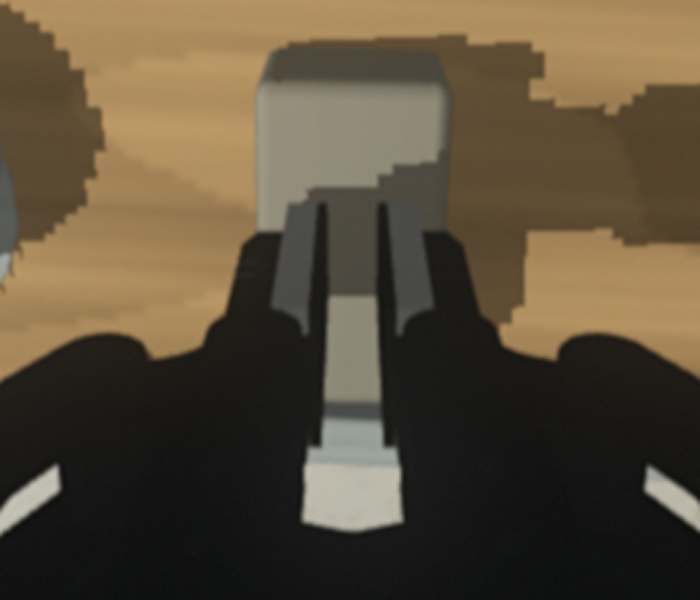

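Run:
```python
from h import *
o=manip.get_obs();p=o['position']
for c in('side','scene'):
    K,W,_=cam(c);print(c,proj([p,p+[0,0,.012],p+[0,0,.024],[.612,-.065,.044],[.58,-.065,.044],[.644,-.068,.044],[.58,-.065,.018]],K,W).round(1).tolist())
K,W,_=cam('wrist',o)
for z in(.022,.034,.046): print(proj([[.601,-.044,z],[.623,-.044,z],[.644,-.05,z]],K,W).round(1).tolist())
```

```text
side [[286.6, 233.0], [286.6, 229.8], [286.7, 226.6], [288.7, 231.1], [277.6, 233.5], [300.0, 229.4], [277.6, 240.5]]
scene [[288.2, 209.0], [288.3, 206.5], [288.4, 204.0], [291.8, 201.8], [299.1, 206.6], [285.2, 196.7], [298.7, 211.9]]
[[278.8, 239.4], [279.9, 279.7], [269.4, 315.9]]
[[279.4, 248.8], [280.5, 291.4], [269.4, 329.6]]
[[280.0, 259.6], [281.2, 304.8], [269.3, 345.1]]
```

Call:
{"op": "jog_arm", "data": {
  "segments": [
    [[0, 0, 0], [0, 0, -0.02], 0.1],
    [[0, 0, 0], [0, 0, -0.02], 1],
    [[0, 0, 0], [0, 0, -0.02], 1],
    [[0, 0, 0], [0, 0, -0.02], 1]
  ]
}}

```text
clock: 4.47
position: [0.6119, -0.048, 0.0323]
ee_rot: [0.015, 1.0, 0.0, -0.0]
ft_force: [0.4, -0.3, -0.5]
grip_width: 0.732
grasp_force: 0.0
```

Run:
```python
from h import *
o=manip.get_obs();K,W,_=cam('wrist',o);im=manip.camera('wrist')
a=im[130:370];b=manip.camera('side')
b=cv2.resize(b[190:270,250:330],None,fx=4,fy=4,interpolation=cv2.INTER_CUBIC);a=cv2.resize(a,(448,192));c=np.zeros((320,768,3),np.uint8);c[:192,:448]=a;c[:,448:]=b
cv2.imwrite('pics/c4.png',c)
```

```text
(no output)
```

View pics/c4.png

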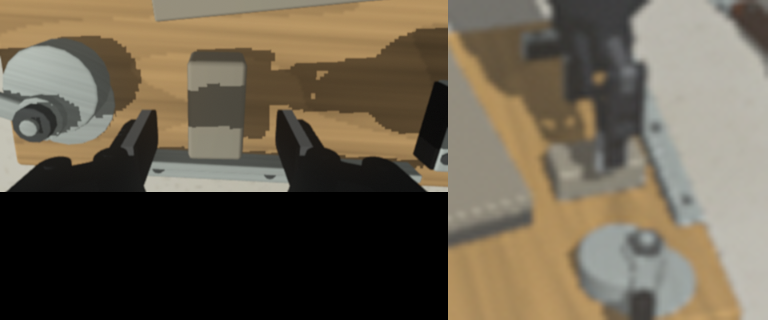

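Converted, 0.012 m is 0.024, 0.01 m is 0.02.

Call:
{"op": "jog_arm", "data": {
  "segments": [
    [[0, 0, 0], [0, 0, 0.006], 0.6],
    [[0, 0, 0], [0, 0, 0.012], 0.6],
    [[0, 0, 0], [0, 0, 0.016], 0.6],
    [[0, 0, 0], [0, 0, 0.02], 0.6],
    [[0, 0, 0], [0, 0, 0.024], 0.6]
  ]
}}

```text
clock: 5.2
position: [0.6121, -0.048, 0.0203]
ee_rot: [0.015, 1.0, 0.0, 0.0]
ft_force: [0.0, -0.4, 0.8]
grip_width: 0.606
grasp_force: 0.0
```

Call:
{"op": "jog_arm", "data": {
  "segments": [
    [[0, 0, 0], [0, 0, 0.004], 0.6],
    [[0, 0, 0], [0, 0, 0.008], 0.6],
    [[0, 0, 0], [0, 0, 0.008], 0.6]
  ]
}}

```text
clock: 5.58
position: [0.6119, -0.048, 0.0163]
ee_rot: [0.015, 1.0, 0.0, -0.0]
ft_force: [-0.5, -0.5, -0.4]
grip_width: 0.598
grasp_force: 0.0
```

Run:
```python
from h import *
o=manip.get_obs();K,W,_=cam('wrist',o);im=manip.camera('wrist')
a=im[180:340,160:380];cv2.imwrite('pics/c5.png',cv2.resize(a,None,fx=3,fy=3,interpolation=cv2.INTER_CUBIC))
p=o['position']
for z in(.01,.02,.03,.04,.05): print(z,proj([[p[0]-.011,p[1]+.0255,z],[p[0]-.011,p[1]-.0255,z]],K,W).round(1).tolist())
```

```text
0.01 [[320.9, 234.2], [220.7, 237.1]]
0.02 [[323.7, 241.4], [218.0, 244.4]]
0.03 [[326.8, 249.4], [214.9, 252.6]]
0.04 [[330.3, 258.4], [211.4, 261.8]]
0.05 [[334.3, 268.7], [207.5, 272.2]]
```

View pics/c5.png

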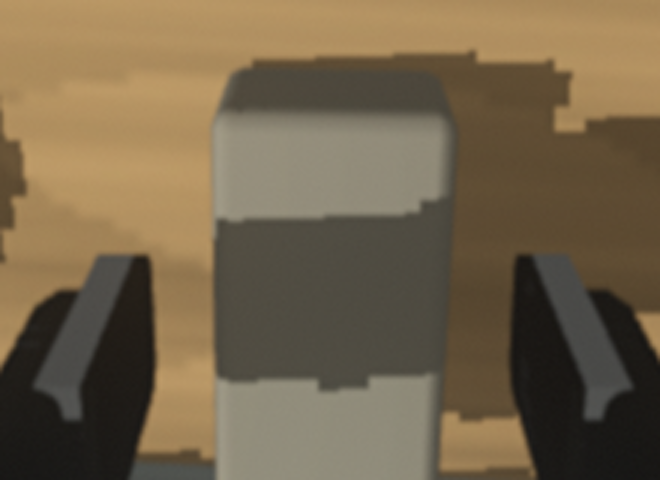

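Converted, 0.012 m is 0.024, 0.009 m is 0.018.

Call:
{"op": "jog_arm", "data": {
  "segments": [
    [[0, 0, 0], [0, 0, 0.01], 0.6],
    [[0, 0, 0], [0, 0, 0.018], 0.6],
    [[0, 0, 0], [0, 0, 0.024], 0.6]
  ]
}}

```text
clock: 6.0
position: [0.6118, -0.048, 0.004]
ee_rot: [0.015, 1.0, 0.0, -0.0]
ft_force: [-0.7, 0.7, -0.2]
grip_width: 0.603
grasp_force: 0.0
```

Call:
{"op": "jog_arm", "data": {
  "segments": [
    [[0, 0, 0], [0, 0, 0.006], 0.6],
    [[0, 0, 0], [0, 0, 0.012], 0.6],
    [[0, 0, 0], [0, 0, 0.012], 0.1],
    [[0, 0, 0], [0, 0, 0.012], 0.1],
    [[0, 0, 0], [0, 0, 0.012], 0.1],
    [[0, 0, 0], [0, 0, 0.012], 0.1]
  ],
  "squeeze": 40
}}

```text
clock: 6.75
position: [0.6119, -0.048, -0.0016]
ee_rot: [0.015, 1.0, 0.0, -0.0]
ft_force: [-0.2, -1.1, -0.4]
grip_width: 0.391
grasp_force: 40.7
```

Converted, 0.23 m is 0.46, 0.02 m is 0.04.

Call:
{"op": "jog_arm", "data": {
  "segments": [
    [[0, 0, 0], [0, 0, -0.06], 0.1],
    [[0, 0, 0], [0, 0, -0.14], 0.1],
    [[0, 0, 0], [0.04, 0.06, -0.22], 0.1],
    [[0, 0, 0], [0.08, 0.16, -0.3], 0.1],
    [[0, 0, 0], [0.14, 0.28, -0.32], 0.1],
    [[0, 0, 0], [0.18, 0.4, -0.32], 0.1],
    [[0, 0, 0], [0.2, 0.46, -0.32], 0.1],
    [[0, 0, 0], [0.2, 0.46, -0.32], 0.1]
  ]
}}

```text
clock: 7.75
position: [0.5176, 0.1891, 0.1587]
ee_rot: [0.012, 1.0, 0.001, 0.0]
ft_force: [0.2, -0.7, -0.1]
grip_width: 0.389
grasp_force: 40.8
```

Run:
```python
from h import *
o=manip.get_obs();K,W,_=cam('wrist',o);im=manip.camera('wrist')
print(o['position'],o['grasp_force'])
for c in('wrist','side'):
    if c=='side': sd=manip.camera('side')
    r=manip.outline_of(c,'round_plate');Kc,Wc,_=cam(c,o) if c=='wrist' else cam(c)
    for x in r[:1]:
        m=x['mask'].astype(np.uint8);cs=max(cv2.findContours(m,0,1)[0],key=cv2.contourArea)[:,0].astype(float)
        P=unproj(cs,.009,Kc,Wc)[:,:2].astype(np.float32);print(c,x['confidence'],x['bbox'],cv2.minEnclosingCircle(P))
sc=manip.camera('scene')
c=np.zeros((600,800,3),np.uint8);c[:300,:400]=cv2.resize(im,(400,300));c[:300,400:]=cv2.resize(sd,(400,300));c[300:,:400]=cv2.resize(sc,(400,300))
c[300:,400:]=cv2.resize(sd[100:250,120:320],(400,300));cv2.imwrite('pics/c6.png',c)
```

```text
[0.51755187 0.18908443 0.15873704] 40.79034984111786
wrist 0.62 [387.6, 7.8, 557.9, 226.3] ((0.4652247428894043, 0.3794589042663574), 0.08896058052778244)
side 0.85 [180.2, 153.0, 233.8, 183.0] ((0.46549633145332336, 0.3806668817996979), 0.09184132516384125)
```

View pics/c6.png

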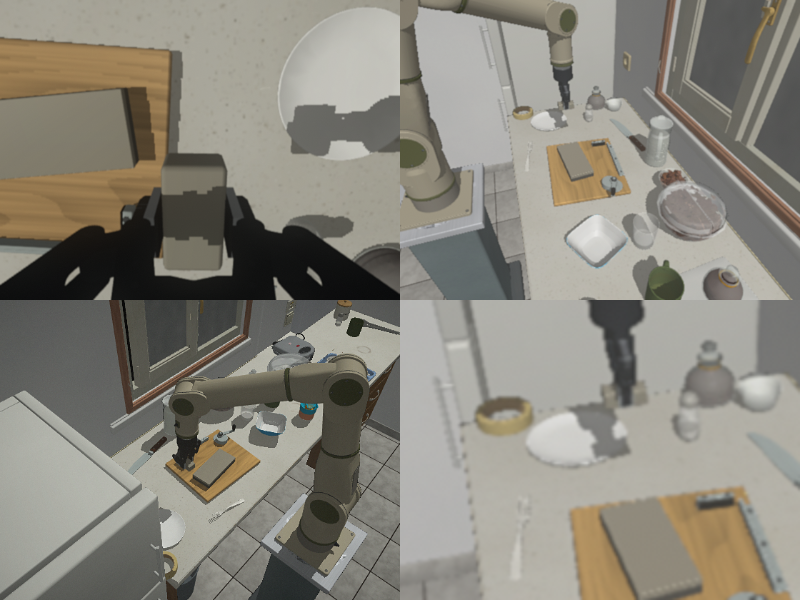

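Converted, 0.1815 m is 0.363, 0.058 m is 0.116.

Call:
{"op": "jog_arm", "data": {
  "segments": [
    [[0, 0, 0], [0.036, 0.11, 0], 0.1],
    [[0, 0, 0], [0.072, 0.22, 0], 0.1],
    [[0, 0, 0], [0.104, 0.32, 0.02], 0.1],
    [[0, 0, 0], [0.116, 0.363, 0.1], 0.1],
    [[0, 0, 0], [0.116, 0.363, 0.2], 0.1],
    [[0, 0, 0], [0.116, 0.363, 0.29], 0.1],
    [[0, 0, 0], [0.116, 0.363, 0.326], 0.1],
    [[0, 0, 0], [0.116, 0.363, 0.336], 0.1],
    [[0, 0, 0], [0.116, 0.363, 0.34], 0.1]
  ]
}}

```text
clock: 9.12
position: [0.4679, 0.3688, -0.0101]
ee_rot: [0.016, 1.0, 0.001, 0.001]
ft_force: [0.5, -0.4, -0.8]
grip_width: 0.39
grasp_force: 40.7
```

Call:
{"op": "jog_arm", "data": {
  "segments": [
    [[0, 0, 0], [0, 0, 0.003], 0.1],
    [[0, 0, 0], [0, 0, 0.006], 0.1]
  ]
}}

```text
clock: 9.38
position: [0.4673, 0.3686, -0.0136]
ee_rot: [0.015, 1.0, 0.0, 0.001]
ft_force: [0.3, -0.7, -1.1]
grip_width: 0.392
grasp_force: 40.7
```

Converted, 0.0025 m is 0.005, 0.0015 m is 0.003.

Call:
{"op": "jog_arm", "data": {
  "segments": [
    [[0, 0, 0], [0, 0, 0.003], 0.1],
    [[0, 0, 0], [0, 0, 0.005], 0.1]
  ]
}}

```text
clock: 9.62
position: [0.4669, 0.3682, -0.0164]
ee_rot: [0.015, 1.0, -0.0, 0.0]
ft_force: [-3.9, -4.7, 13.4]
grip_width: 0.394
grasp_force: 42.6
```

Call:
{"op": "jog_arm", "data": {
  "segments": [
    [[0, 0, 0], [0, 0, 0], 0.5],
    [[0, 0, 0], [0, 0, 0], 0.6],
    [[0, 0, 0], [0, 0, 0], 0.6],
    [[0, 0, 0], [0, 0, -0.04], 0.6],
    [[0, 0, 0], [0, 0, -0.12], 0.6],
    [[0, 0, 0], [0, 0, -0.22], 0.6],
    [[0, 0, 0], [0, 0, -0.26], 0.6]
  ]
}}

```text
clock: 10.5
position: [0.4679, 0.3695, 0.1176]
ee_rot: [0.015, 1.0, 0.002, 0.002]
ft_force: [0.1, 0.6, -1.3]
grip_width: 0.6
grasp_force: 0.0
```

Run:
```python
from h import *
o=manip.get_obs();K,W,_=cam('wrist',o);manip.camera('wrist');print(o['position'])
for t,z in(('round_plate',.009),('dressing_stone',.029)):
    for x in manip.outline_of('wrist',t)[:2]:
        m=x['mask'].astype(np.uint8);cs=max(cv2.findContours(m,0,1)[0],key=cv2.contourArea)[:,0].astype(float)
        P=unproj(cs,z,K,W)[:,:2].astype(np.float32);print(t,x['confidence'],x['bbox'],cv2.minEnclosingCircle(P),cv2.minAreaRect(P))
```

```text
[0.46789042 0.36947798 0.11759081]
round_plate 0.92 [171.9, 79.1, 395.5, 298.1] ((0.46544188261032104, 0.3793172538280487), 0.0896073505282402) ((0.4653069078922272, 0.3792659044265747), (0.17657284438610077, 0.17753465473651886), 40.70297622680664)
dressing_stone 0.59 [242.5, 163.5, 290.9, 251.5] ((0.4656335413455963, 0.36764198541641235), 0.03596093878149986) ((0.4656236469745636, 0.36757612228393555), (0.03391287848353386, 0.06675983965396881), 87.08625793457031)
```

The rows are not in the units I measure in: shifts go in shares of 0.5 m and turns go in shares of pi rad. I convert before sending: -0.347 m is -0.694, -0.34 m is -0.68, 0.062 rad is 0.0197.

Call:
{"op": "jog_arm", "data": {
  "segments": [
    [[0, 0, 0.0064], [-0.04, -0.11, -0.08], 1],
    [[0, 0, 0.0127], [-0.08, -0.22, -0.16], 1],
    [[0, 0, 0.0197], [-0.12, -0.34, -0.22], 1],
    [[0, 0, 0.0197], [-0.16, -0.45, -0.22], 1],
    [[0, 0, 0.0197], [-0.2, -0.56, -0.22], 1],
    [[0, 0, 0.0197], [-0.24, -0.68, -0.22], 1],
    [[0, 0, 0.0197], [-0.244, -0.694, -0.22], 1],
    [[0, 0, 0.0197], [-0.244, -0.694, -0.22], 1]
  ]
}}

```text
clock: 11.65
position: [0.5776, 0.0153, 0.2211]
ee_rot: [0.048, 0.999, -0.0, -0.001]
ft_force: [-0.5, 0.6, 0.1]
grip_width: 1.004
grasp_force: 0.0
```

Create sil.py:
```python
from h import *
from scipy.optimize import minimize
def sil(mask,dx,dy,z0,z1,K,W,x0):
    H,Wd=mask.shape;m=mask.astype(np.uint8)
    def im(p):
        c,s=np.cos(p[2]),np.sin(p[2])
        P=[[p[0]+c*x-s*y,p[1]+s*x+c*y,z] for x in dx for y in dy for z in(z0,z1)]
        h=cv2.convexHull(proj(P,K,W).astype(np.float32))
        a=np.zeros((H,Wd),np.uint8);cv2.fillConvexPoly(a,np.round(h*16).astype(np.int32),1,shift=4);return a
    def f(p):
        a=im(p);return 1-(a&m).sum()/max(1,(a|m).sum())
    best=None
    for k in range(3):
        r=minimize(f,x0,method='Nelder-Mead',options=dict(initial_simplex=np.array(x0)+np.vstack([np.zeros(3),np.diag([.01,.01,.05])*(-1)**k])))
        x0=r.x
    return r.x,r.fun
def look(obs):
    K,W,_=cam('wrist',obs);manip.camera('wrist');out={}
    for t,dx,dy,z0,z1,g in(('whetstone',(-.045,.045),(-.1,.1),.018,.046,[.53,.01,0]),('board',(-.14,.14),(-.185,.155),0,.018,[.539,0,-.09])):
        r=manip.outline_of('wrist',t)
        if r: out[t]=sil(r[0]['mask'],dx,dy,z0,z1,K,W,g);print(t,r[0]['confidence'],r[0]['bbox'],out[t])
    return out
def inb(p,b):
    c,s=np.cos(b[2]),np.sin(b[2]);v=np.array(p[:2])-b[:2];return c*v[0]+s*v[1],-s*v[0]+c*v[1]
```

Run:
```python
from sil import *
o=manip.get_obs();print(o['position'],o['ee_rot']);out=look(o);w=out['whetstone'][0]
for b in([.539,.0005,-.092],out['board'][0]): print(inb(w,b),w[2]-b[2])
```

```text
[0.57760127 0.01529727 0.22113534] [ 4.82560249e-02  9.98833978e-01 -3.32064485e-04 -1.38907306e-03]
whetstone 0.97 [146.5, 34.7, 379.0, 173.7] (array([0.50637233, 0.01719071, 0.06112296]), np.float64(0.013362255965292835))
board 0.72 [8.0, 2.2, 417.5, 271.6] (array([ 0.54094017, -0.00172018, -0.09296735]), np.float64(0.26922830269345877))
(np.float64(-0.03402306846469864), np.float64(0.013622611938956423)) 0.1531229645099485
(np.float64(-0.03617412719683212), np.float64(0.01562017174322473)) 0.15409031546235308
```

Converted, 0.227 m is 0.454, 0.162 m is 0.324.

Call:
{"op": "jog_arm", "data": {
  "segments": [
    [[0, 0, 0], [0.1, -0.004, 0.04], 1],
    [[0, 0, 0], [0.2, -0.008, 0.08], 1],
    [[0, 0, 0], [0.3, -0.01, 0.14], 1],
    [[0, 0, 0], [0.324, -0.01, 0.24], 1],
    [[0, 0, 0], [0.324, -0.01, 0.34], 1],
    [[0, 0, 0], [0.324, -0.01, 0.42], 1],
    [[0, 0, 0], [0.324, -0.01, 0.448], 1],
    [[0, 0, 0], [0.324, -0.01, 0.454], 1],
    [[0, 0, 0], [0.324, -0.01, 0.454], 1]
  ]
}}

```text
clock: 12.92
position: [0.4172, 0.028, -0.003]
ee_rot: [0.046, 0.999, 0.0, 0.001]
ft_force: [0.3, 0.8, 0.4]
grip_width: 0.998
grasp_force: 0.0
```

Call:
{"op": "jog_arm", "data": {
  "segments": [
    [[0, 0, 0], [-0.016, 0, 0], 1],
    [[0, 0, 0], [-0.032, 0, 0], 1],
    [[0, 0, 0], [-0.048, 0, 0], 1],
    [[0, 0, 0], [-0.06, 0, 0], 1],
    [[0, 0, 0], [-0.072, 0, 0], 1],
    [[0, 0, 0], [-0.084, 0, 0], 1],
    [[0, 0, 0], [-0.092, 0, 0], 1],
    [[0, 0, 0], [-0.096, 0, 0], 1],
    [[0, 0, 0], [-0.096, 0, 0], 1]
  ]
}}

```text
clock: 14.05
position: [0.4644, 0.023, -0.004]
ee_rot: [0.047, 0.999, -0.0, 0.0]
ft_force: [-0.3, -0.0, -0.2]
grip_width: 0.995
grasp_force: 0.3
```

Converted, -0.224 m is -0.448, -0.22 m is -0.44.

Call:
{"op": "jog_arm", "data": {
  "segments": [
    [[0, 0, 0], [0.02, 0, 0], 1],
    [[0, 0, 0], [0.02, 0, -0.1], 0.9],
    [[0, 0, 0], [0, 0.04, -0.22], 0.5],
    [[0, 0, 0], [-0.04, 0.12, -0.32], 0.2],
    [[0, 0, 0], [-0.08, 0.22, -0.4], 0],
    [[0, 0, 0], [-0.112, 0.298, -0.44], 0],
    [[0, 0, 0], [-0.112, 0.298, -0.448], 0],
    [[0, 0, 0], [-0.112, 0.298, -0.448], 0]
  ]
}}

```text
clock: 15.05
position: [0.5332, 0.1658, 0.2197]
ee_rot: [0.046, 0.999, -0.0, -0.0]
ft_force: [-0.1, -0.8, -0.1]
grip_width: -0.0
grasp_force: 0.0
```

Run:
```python
from sil import *
o=manip.get_obs();print(o['position'],o['ee_rot']);out=look(o);w=out['whetstone'][0]
for b in([.539,.0005,-.0925],out['board'][0]): print(inb(w,b),w[2]-b[2])
for c in('scene','side'):
    manip.camera(c);K,W,_=cam(c)
    r=manip.outline_of(c,'whetstone')[0]
    print(c,sil(r['mask'],(-.045,.045),(-.1,.1),.018,.046,K,W,[.52,.01,-.09]))
```

```text
[0.53320638 0.16576983 0.21966726] [ 4.64518807e-02  9.98920487e-01 -2.90058387e-04 -1.07889164e-05]
whetstone 0.66 [389.1, 0.5, 557.0, 176.7] (array([0.53, 0.01, 0.  ]), np.float64(1.0))
board 0.36 [389.8, 0.0, 558.7, 180.2] (array([ 0.539,  0.   , -0.09 ]), np.float64(1.0))
(np.float64(-0.009839021722584154), np.float64(0.008628073454863333)) 0.0925
(np.float64(-0.009862360089088067), np.float64(0.009150620387337842)) 0.09
scene (array([ 0.52192055,  0.00847245, -0.05339928]), np.float64(0.05275229357798161))
side (array([ 0.51866835,  0.01358026, -0.05854113]), np.float64(0.03442711135018828))
```

Converted, 0.216 m is 0.432, 0.215 m is 0.43.

Call:
{"op": "jog_arm", "data": {
  "segments": [
    [[0, 0, 0], [0, 0, 0.12], 0],
    [[0, 0, 0], [0, 0, 0.24], 0],
    [[0, 0, 0], [0, 0, 0.34], 0],
    [[0, 0, 0], [0, 0, 0.41], 0],
    [[0, 0, 0], [0, -0.01, 0.43], 0],
    [[0, 0, 0], [0, -0.03, 0.432], 0],
    [[0, 0, 0], [0, -0.05, 0.432], 0],
    [[0, 0, 0], [0, -0.066, 0.432], 0],
    [[0, 0, 0], [0, -0.078, 0.432], 0],
    [[0, 0, 0], [0, -0.088, 0.432], 0]
  ]
}}

```text
clock: 16.65
position: [0.5299, 0.1229, 0.0045]
ee_rot: [0.046, 0.999, 0.001, 0.001]
ft_force: [0.7, 4.3, 2.1]
grip_width: 0.0
grasp_force: 1.8
```

Call:
{"op": "jog_arm", "data": {
  "segments": [
    [[0, 0, 0], [0, -0.008, 0], 0],
    [[0, 0, 0], [0, -0.016, 0], 0],
    [[0, 0, 0], [0, -0.022, 0], 0],
    [[0, 0, 0], [0, -0.024, 0], 0],
    [[0, 0, 0], [0, -0.024, 0], 0]
  ]
}}

```text
clock: 17.27
position: [0.5285, 0.1106, 0.0039]
ee_rot: [0.046, 0.999, -0.0, 0.0]
ft_force: [0.7, 3.2, 2.1]
grip_width: 0.002
grasp_force: 1.9
```

Run:
```python
from sil import *
print(manip.get_obs()['position'])
for c in('scene','side'):
    manip.camera(c);K,W,_=cam(c)
    r=manip.outline_of(c,'whetstone')[0]
    w,e=sil(r['mask'],(-.045,.045),(-.1,.1),.018,.046,K,W,[.52,.01,-.09]);b=[.539,.0005,-.0925];print(c,w,e,inb(w,b),w[2]-b[2])
```

```text
[0.52848191 0.11056623 0.00392679]
scene [ 0.51855569 -0.00363624 -0.02529172] 0.20718069452619192 (np.float64(-0.01997484939241489), np.float64(-0.0060069639625100636)) 0.06720827642961909
side [ 5.17267771e-01  5.16747336e-04 -6.37884613e-02] 0.05189941144997323 (np.float64(-0.021640869401401804), np.float64(-0.0019906900321292587)) 0.028711538699576614
```

Converted, -0.216 m is -0.432, -0.09 m is -0.18.

Call:
{"op": "jog_arm", "data": {
  "segments": [
    [[0, 0, 0], [0, 0.02, 0], 0],
    [[0, 0, 0], [0, 0.02, -0.1], 0],
    [[0, 0, 0], [-0.02, 0.02, -0.2], 0.5],
    [[0, 0, 0], [-0.06, -0.06, -0.3], 1],
    [[0, 0, 0], [-0.1, -0.14, -0.4], 1],
    [[0, 0, 0], [-0.1172, -0.18, -0.432], 1],
    [[0, 0, 0], [-0.1172, -0.18, -0.432], 1],
    [[0, 0, 0], [-0.1172, -0.18, -0.432], 1]
  ]
}}

```text
clock: 18.48
position: [0.5777, 0.0163, 0.2188]
ee_rot: [0.046, 0.999, -0.0, -0.001]
ft_force: [-0.5, 0.4, -0.9]
grip_width: 1.003
grasp_force: 0.0
```

Run:
```python
from sil import *
o=manip.get_obs();print(o['position'],o['ee_rot']);K,W,_=cam('wrist',o);im=manip.camera('wrist');cv2.imwrite('pics/w9.png',im)
b=[.539,.0005,-.0925]
r=manip.outline_of('wrist','whetstone')[0];w,e=sil(r['mask'],(-.045,.045),(-.1,.1),.018,.046,K,W,[.52,.0,-.09]);print(r['confidence'],w,e,inb(w,b),w[2]-b[2])
for t in('cam','knob'):
    for r in manip.outline_of('wrist',t)[:2]: print(t,r['confidence'],r['bbox'])
for c in('scene','side'):
    manip.camera(c);Kc,Wc,_=cam(c)
    r=manip.outline_of(c,'whetstone')[0];w,e=sil(r['mask'],(-.045,.045),(-.1,.1),.018,.046,Kc,Wc,[.52,.0,-.09]);print(c,w,e,inb(w,b),w[2]-b[2])
# overlay of model
c,s=np.cos(b[2]),np.sin(b[2]);B=lambda x,y,z:[b[0]+c*x-s*y,b[1]+s*x+c*y,z]
L=lambda P:np.round(proj(P,K,W)*8*1.4).astype(np.int32)
big=cv2.resize(im,None,fx=1.4,fy=1.4,interpolation=cv2.INTER_CUBIC)
for P,col in(([B(.118,-.1,.034),B(.118,.1,.034)],(0,0,255)),([B(.054,.1,.038),B(.112,.1,.038)],(0,0,255)),([B(-.14,-.185,.018),B(-.14,.155,.018),B(.14,.155,.018),B(.14,-.185,.018)],(0,255,0))): cv2.polylines(big,[L(P)],False,col,1,shift=3)
for q in(0,.2,.4):
    a=4.642-q;cv2.polylines(big,[L([B(.084,-.1439,.048),B(.084+.072*np.cos(a),-.1439+.072*np.sin(a),.048)])],False,(255,0,255),1,shift=3)
cv2.imwrite('pics/ov9.png',big)
```

```text
[0.57766953 0.01633133 0.21879443] [ 4.60843730e-02  9.98937049e-01 -1.49366029e-05 -1.00151483e-03]
0.78 [ 0.51926444 -0.00307463 -0.06125955] 0.022490424868620296 (np.float64(-0.019321008572778485), np.float64(-0.00538228508994594)) 0.031240450101470474
cam 0.69 [6.9, 187.6, 145.5, 247.8]
knob 0.94 [3.8, 187.9, 148.3, 249.1]
scene [ 0.51961315 -0.00359632 -0.05836204] 0.05848291835552977 (np.float64(-0.0189255997508044), np.float64(-0.00586953574858567)) 0.03413796470619855
side [ 0.51620525 -0.00100646 -0.0531346 ] 0.038563127311146306 (np.float64(-0.02255815553024744), np.float64(-0.0036055248852940296)) 0.03936539517799814
```

View pics/ov9.png

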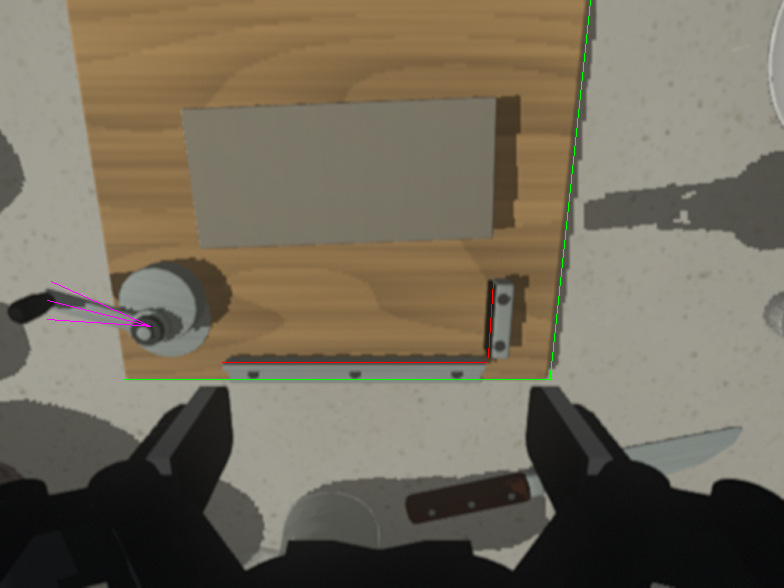

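Converted, 0.223 m is 0.446, 0.07 m is 0.14.

Call:
{"op": "jog_arm", "data": {
  "segments": [
    [[0, 0, 0], [0.1, -0.02, 0.06], 1],
    [[0, 0, 0], [0.2, -0.04, 0.14], 1],
    [[0, 0, 0], [0.264, -0.05, 0.24], 1],
    [[0, 0, 0], [0.264, -0.05, 0.34], 1],
    [[0, 0, 0], [0.264, -0.05, 0.42], 1],
    [[0, 0, 0], [0.264, -0.05, 0.444], 1],
    [[0, 0, 0], [0.264, -0.05, 0.446], 1]
  ]
}}

```text
clock: 19.75
position: [0.4449, 0.003, -0.0028]
ee_rot: [0.046, 0.999, 0.0, -0.0]
ft_force: [0.2, 0.7, 0.9]
grip_width: 1.001
grasp_force: 0.0
```

Call:
{"op": "jog_arm", "data": {
  "segments": [
    [[0, 0, 0], [-0.016, 0, 0], 1],
    [[0, 0, 0], [-0.03, 0, 0], 1],
    [[0, 0, 0], [-0.042, 0, 0], 1],
    [[0, 0, 0], [-0.052, 0, 0], 1],
    [[0, 0, 0], [-0.064, 0, 0], 1],
    [[0, 0, 0], [-0.076, 0, 0], 1],
    [[0, 0, 0], [-0.088, 0, 0], 1],
    [[0, 0, 0], [-0.1, 0, 0], 1]
  ]
}}

```text
clock: 20.75
position: [0.4949, -0.0018, -0.0032]
ee_rot: [0.046, 0.999, -0.0, -0.0]
ft_force: [-3.9, -0.3, 1.6]
grip_width: 1.002
grasp_force: 1.9
```

Call:
{"op": "jog_arm", "data": {
  "segments": [
    [[0, 0, 0], [-0.012, 0, 0], 1],
    [[0, 0, 0], [-0.024, 0, 0], 1],
    [[0, 0, 0], [-0.036, 0, 0], 1],
    [[0, 0, 0], [-0.048, 0, 0], 1]
  ]
}}

```text
clock: 21.25
position: [0.5188, -0.004, -0.0031]
ee_rot: [0.046, 0.999, 0.0, 0.0]
ft_force: [-3.4, 0.5, 0.8]
grip_width: 0.998
grasp_force: 1.6
```

Run:
```python
from sil import *
o=manip.get_obs();b=[.539,.0005,-.0925];print(inb(o['position'],b))
for c in('scene','side'):
    manip.camera(c);Kc,Wc,_=cam(c)
    r=manip.outline_of(c,'whetstone')[0];w,e=sil(r['mask'],(-.045,.045),(-.1,.1),.018,.046,Kc,Wc,[.58,-.005,-.09]);print(c,w,e,inb(w,b),w[2]-b[2])
```

```text
(np.float64(-0.01971446531152239), np.float64(-0.006363234513457194))Traceback (most recent call last):
  File "<stdin>", line 5, in <module>
IndexError: list index out of range
```

Converted, -0.024 m is -0.048, -0.018 m is -0.036.

Call:
{"op": "jog_arm", "data": {
  "segments": [
    [[0, 0, 0], [-0.012, 0, 0], 1],
    [[0, 0, 0], [-0.024, 0, 0], 1],
    [[0, 0, 0], [-0.036, 0, 0], 1],
    [[0, 0, 0], [-0.048, 0, 0], 1]
  ]
}}

```text
clock: 21.85
position: [0.5427, -0.0062, -0.0031]
ee_rot: [0.046, 0.999, 0.0, -0.0]
ft_force: [-4.3, -0.8, 1.5]
grip_width: 0.999
grasp_force: 2.1
```

Call:
{"op": "jog_arm", "data": {
  "segments": [
    [[0, 0, 0], [-0.01, 0, 0], 1],
    [[0, 0, 0], [-0.018, 0, 0], 1],
    [[0, 0, 0], [-0.024, 0, 0], 1]
  ]
}}

```text
clock: 22.22
position: [0.5544, -0.0073, -0.0031]
ee_rot: [0.046, 0.999, 0.0, 0.0]
ft_force: [-4.3, -0.6, 3.5]
grip_width: 1.001
grasp_force: 2.3
```

Run:
```python
from sil import *
o=manip.get_obs();b=[.539,.0005,-.0925];print(inb(o['position'],b))
manip.camera('side');Kc,Wc,_=cam('side')
for r in manip.outline_of('side','whetstone')[:1]:
  w,e=sil(r['mask'],(-.045,.045),(-.1,.1),.018,.046,Kc,Wc,[.6,-.005,-.09]);print(r['confidence'],w,e,inb(w,b),w[2]-b[2])
```

```text
(np.float64(0.016083244108499442), np.float64(-0.006344185117219892))
0.86 [ 0.61455273 -0.01322683 -0.19677689] 0.22584207620099395 (np.float64(0.0764976614553469), np.float64(-0.006689481613640404)) -0.10427688678653455
```

Converted, -0.002 m is -0.004, -0.001 m is -0.002.

Call:
{"op": "jog_arm", "data": {
  "segments": [
    [[0, 0, 0], [-0.002, 0, 0], 1],
    [[0, 0, 0], [-0.004, 0, 0], 1]
  ]
}}

```text
clock: 22.58
position: [0.5561, -0.0075, -0.0031]
ee_rot: [0.046, 0.999, -0.0, -0.0]
ft_force: [-4.3, 0.7, 2.2]
grip_width: 1.001
grasp_force: 2.1
```

Call:
{"op": "jog_arm", "data": {
  "segments": [
    [[0, 0, 0], [-0.002, 0, 0], 1],
    [[0, 0, 0], [-0.003, 0, 0], 1],
    [[0, 0, 0], [-0.004, 0, 0], 1]
  ]
}}

```text
clock: 22.95
position: [0.5582, -0.0077, -0.0031]
ee_rot: [0.046, 0.999, -0.0, 0.0]
ft_force: [-3.6, 1.5, 1.2]
grip_width: 1.001
grasp_force: 2.1
```

Converted, -0.002 m is -0.004, -0.001 m is -0.002.

Call:
{"op": "jog_arm", "data": {
  "segments": [
    [[0, 0, 0], [-0.002, 0, 0], 1],
    [[0, 0, 0], [-0.004, 0, 0], 1]
  ]
}}

```text
clock: 23.2
position: [0.5582, -0.0077, -0.0034]
ee_rot: [0.046, 0.999, -0.0, -0.002]
ft_force: [-15.0, 1.8, 11.1]
grip_width: 1.001
grasp_force: 7.9
```

Call:
{"op": "jog_arm", "data": {
  "segments": [
    [[0, 0, 0], [-0.002, 0, 0], 1],
    [[0, 0, 0], [-0.004, 0, 0], 1]
  ]
}}

```text
clock: 23.45
position: [0.5581, -0.0077, -0.0038]
ee_rot: [0.046, 0.999, -0.0, -0.004]
ft_force: [-24.6, 1.3, 13.9]
grip_width: 0.997
grasp_force: 12.4
```

Converted, -0.222 m is -0.444, -0.22 m is -0.44.

Call:
{"op": "jog_arm", "data": {
  "segments": [
    [[0, 0, 0], [0.02, 0, 0], 1],
    [[0, 0, 0], [0.036, 0, -0.04], 1],
    [[0, 0, 0], [0.036, 0, -0.14], 1],
    [[0, 0, 0], [0.02, 0.02, -0.24], 1],
    [[0, 0, 0], [0, 0.04, -0.34], 1],
    [[0, 0, 0], [-0.03, 0.05, -0.44], 1],
    [[0, 0, 0], [-0.03, 0.05, -0.444], 1],
    [[0, 0, 0], [-0.03, 0.05, -0.444], 1]
  ]
}}

```text
clock: 24.45
position: [0.5795, 0.0152, 0.2185]
ee_rot: [0.046, 0.999, -0.0, 0.0]
ft_force: [0.1, 0.8, -0.8]
grip_width: 1.003
grasp_force: 0.0
```

Run:
```python
from sil import *
o=manip.get_obs();print(o['position'],o['ee_rot'],o['joint_pos'][4:]);K,W,_=cam('wrist',o);im=manip.camera('wrist');cv2.imwrite('pics/w10.png',im)
b=[.539,.0005,-.0925]
r=manip.outline_of('wrist','whetstone')[0];w,e=sil(r['mask'],(-.045,.045),(-.1,.1),.018,.046,K,W,[.61,-.005,-.09]);print(r['confidence'],w,e,inb(w,b),w[2]-b[2])
c,s=np.cos(b[2]),np.sin(b[2]);B=lambda x,y,z:[b[0]+c*x-s*y,b[1]+s*x+c*y,z]
for t in('cam','knob'):
    for r in manip.outline_of('wrist',t)[:1]:
        m=r['mask'];dark=m&(im.max(2)<60);v,u=np.nonzero(dark);print(t,r['confidence'],r['bbox'],'dark',len(u),u[u<90].min(),u[u<60].mean() if (u<60).any() else 0,v[u<60].mean() if (u<60).any() else 0)
for q in(0,.1,.2,.3,.4):
    a=4.642-q;print(q,proj([B(.084+.072*np.cos(a),-.1439+.072*np.sin(a),z) for z in(.048,.064,.08)],K,W).round(1).tolist())
```

```text
[0.57948632 0.01522399 0.2184732 ] [ 4.64977778e-02  9.98918347e-01 -6.91020916e-05  2.95950628e-04] [0.08858682 1.35131559 1.30641828]
0.87 [ 0.61350589 -0.01341158 -0.09283667] 0.019006940736785882 (np.float64(0.07547236212650593), np.float64(-0.006970134841107251)) -0.00033667294551928406
cam 0.75 [8.4, 185.4, 142.1, 247.8] dark 585 7 22.278617710583152 217.17062634989202
knob 0.82 [3.1, 186.1, 144.6, 246.8] dark 595 6 22.10570824524313 217.08879492600423
0 [[34.0, 225.8], [23.3, 231.3], [11.6, 237.4]]
0.1 [[33.5, 218.9], [22.7, 224.2], [10.9, 229.9]]
0.2 [[33.7, 212.1], [22.9, 217.0], [11.0, 222.4]]
0.3 [[34.7, 205.3], [23.8, 210.0], [12.0, 215.1]]
0.4 [[36.4, 198.8], [25.6, 203.2], [13.7, 208.0]]
```

Converted, -0.2317 m is -0.4634, -0.0256 m is -0.0512, 1.84 rad is 0.5857.

Call:
{"op": "jog_arm", "data": {
  "segments": [
    [[0, 0, 0.0573], [-0.006, -0.05, 0], 1],
    [[0, 0, 0.1146], [-0.012, -0.1, 0], 1],
    [[0, 0, 0.1719], [-0.018, -0.15, 0.02], 0.8],
    [[0, 0, 0.2292], [-0.024, -0.2, 0.04], 0.6],
    [[0, 0, 0.2865], [-0.03, -0.25, 0.06], 0.6],
    [[0, 0, 0.3438], [-0.036, -0.3, 0.08], 0.6],
    [[0, 0, 0.4011], [-0.04, -0.35, 0.12], 0.6],
    [[0, 0, 0.4584], [-0.046, -0.4, 0.16], 0.6],
    [[0, 0, 0.5157], [-0.0512, -0.45, 0.18], 0.6],
    [[0, 0, 0.573], [-0.0512, -0.4634, 0.2], 0.6],
    [[0, 0, 0.5857], [-0.0512, -0.4634, 0.2], 0.6],
    [[0, 0, 0.5857], [-0.0512, -0.4634, 0.2], 0.6]
  ]
}}

```text
clock: 26.15
position: [0.583, -0.2175, 0.1181]
ee_rot: [0.823, 0.568, -0.0, -0.0]
ft_force: [0.0, -0.1, -0.5]
grip_width: 0.599
grasp_force: 0.0
```

Run:
```python
from sil import *
o=manip.get_obs();b=[.539,.0005,-.0925];print(inb(o['position'],b),o['joint_pos'].round(2) if hasattr(o['joint_pos'],'round') else o['joint_pos']);K,W,_=cam('wrist',o);im=manip.camera('wrist')
M=R.from_quat(o['ee_rot']).as_matrix();print('yaw y_tool board',np.degrees(np.arctan2(M[1,1],M[0,1])-b[2]))
for r in manip.outline_of('wrist','knob')[:1]:
    m=r['mask'];v,u=np.nonzero(m&(im.max(2)<60));print(r['confidence'],r['bbox'],len(u),u.mean() if len(u) else 0,v.mean() if len(u) else 0)
c,s=np.cos(b[2]),np.sin(b[2]);B=lambda x,y,z:[b[0]+c*x-s*y,b[1]+s*x+c*y,z]
print(proj([B(.0646,-.2133,.08),B(.0646,-.2133,.048),B(.084,-.1439,.05)],K,W))
```

```text
(np.float64(0.06392001046768128), np.float64(-0.2130513784262453)) [ 0.28  0.39  0.    1.58 -0.    1.17 -0.08]
yaw y_tool board -15.423261696328602
0.83 [209.2, 60.3, 299.6, 243.2] 1162 272.7082616179002 166.1290877796902
[[273.17256644 231.44215273]
 [272.89058553 215.59371375]
 [273.49350006 106.00501928]]
```

Converted, 0.089 m is 0.178, 0.08 m is 0.16.

Call:
{"op": "jog_arm", "data": {
  "segments": [
    [[0, 0, 0], [0, 0, 0.06], 0.6],
    [[0, 0, 0], [0, 0, 0.12], 0.6],
    [[0, 0, 0], [0, 0, 0.16], 0.6],
    [[0, 0, 0], [0, 0, 0.178], 0.6],
    [[0, 0, 0], [0, 0, 0.178], 0.4],
    [[0, 0, 0], [0, 0, 0.178], 0.25],
    [[0, 0, 0], [0, 0, 0.178], 0.25],
    [[0, 0, 0], [0, 0, 0.178], 0.25]
  ],
  "squeeze": 20
}}

```text
clock: 27.25
position: [0.5838, -0.2177, 0.0304]
ee_rot: [0.823, 0.568, 0.0, 0.0]
ft_force: [0.6, 1.2, -0.4]
grip_width: 0.253
grasp_force: 0.0
```

Call:
{"op": "jog_arm", "data": {
  "segments": [
    [[0, 0, 0.0477], [0.002, -0.026, 0], 0.25],
    [[0, 0, 0.0955], [0.008, -0.048, 0], 0.25],
    [[0, 0, 0.1432], [0.017, -0.068, 0], 0.25],
    [[0, 0, 0.191], [0.028, -0.086, 0], 0.25],
    [[0, 0, 0.2387], [0.042, -0.102, 0], 0.25]
  ]
}}

```text
clock: 27.88
position: [0.5442, -0.1803, 0.0306]
ee_rot: [0.974, 0.225, 0.001, 0.001]
ft_force: [3.3, -2.5, -0.4]
grip_width: 0.255
grasp_force: 1.8
```

Converted, -0.039 m is -0.078, -0.0376 m is -0.0752, 0.55 rad is 0.1751.

Call:
{"op": "jog_arm", "data": {
  "segments": [
    [[0, 0, 0.0477], [0.002, -0.022, 0], 0.25],
    [[0, 0, 0.0955], [0.006, -0.042, 0], 0.25],
    [[0, 0, 0.1432], [0.014, -0.062, 0], 0.25],
    [[0, 0, 0.1751], [0.0212, -0.0752, 0], 0.25],
    [[0, 0, 0.1751], [0.0234, -0.078, 0], 0.25]
  ]
}}

```text
clock: 28.5
position: [0.5369, -0.1408, 0.0306]
ee_rot: [0.999, -0.045, 0.001, 0.001]
ft_force: [-0.3, -6.0, 2.5]
grip_width: 0.246
grasp_force: 3.4
```

Call:
{"op": "jog_arm", "data": {
  "segments": [
    [[0, 0, 0], [0, -0.002, 0], 0.25],
    [[0, 0, 0], [0, -0.004, 0], 0.25]
  ]
}}

```text
clock: 28.75
position: [0.5369, -0.1407, 0.0307]
ee_rot: [0.999, -0.045, 0.001, 0.001]
ft_force: [0.6, -11.6, 3.2]
grip_width: 0.249
grasp_force: 5.3
```

Converted, -0.001 m is -0.002.

Call:
{"op": "jog_arm", "data": {
  "segments": [
    [[0, 0, 0], [0, -0.002, 0], 0.25],
    [[0, 0, 0], [0, -0.002, 0], 0.25]
  ]
}}

```text
clock: 29.0
position: [0.5369, -0.1406, 0.0307]
ee_rot: [0.999, -0.046, 0.001, 0.002]
ft_force: [0.1, -11.3, 1.9]
grip_width: 0.252
grasp_force: 5.7
```

Call:
{"op": "jog_arm", "data": {
  "segments": [
    [[0, 0, 0], [0, 0.008, 0], 0.4],
    [[0, 0, 0], [0, 0.008, 0], 0.6],
    [[0, 0, 0], [0, 0.008, 0], 0.6],
    [[0, 0, 0], [0, 0.008, -0.06], 0.6],
    [[0, 0, 0], [0, 0.008, -0.16], 0.6],
    [[0, 0, 0], [0.04, -0.06, -0.26], 0.6],
    [[0, 0, 0], [0.06, -0.14, -0.34], 0.6],
    [[0, 0, 0], [0.08, -0.2, -0.38], 1],
    [[0, 0, 0], [0.08, -0.26, -0.38], 1],
    [[0, 0, 0], [0.08, -0.28, -0.38], 1],
    [[0, 0, 0], [0.08, -0.28, -0.38], 1]
  ]
}}

```text
clock: 30.38
position: [0.5889, -0.001, 0.2195]
ee_rot: [0.999, -0.045, -0.0, 0.0]
ft_force: [0.7, -1.0, -0.1]
grip_width: 0.997
grasp_force: 0.0
```

Run:
```python
from sil import *
o=manip.get_obs();print(o['position']);K,W,_=cam('wrist',o);im=manip.camera('wrist');cv2.imwrite('pics/w11.png',im)
b=[.539,.0005,-.0925]
for r in manip.outline_of('wrist','whetstone')[:1]:
    w,e=sil(r['mask'],(-.045,.045),(-.1,.1),.018,.046,K,W,[.61,-.005,-.09]);print(r['confidence'],r['bbox'],w,e,inb(w,b),w[2]-b[2])
for r in manip.outline_of('wrist','knob')[:1]:
    v,u=np.nonzero(r['mask']&(im.max(2)<60));print(r['confidence'],r['bbox'],np.mean(u),np.mean(v))
c,s=np.cos(b[2]),np.sin(b[2]);B=lambda x,y,z:[b[0]+c*x-s*y,b[1]+s*x+c*y,z]
for q in(1.3,1.4,1.5):
    a=4.642-q;print(q,proj([B(.084+.072*np.cos(a),-.1439+.072*np.sin(a),z) for z in(.048,.064,.08)],K,W).round(1).tolist())
for c in('scene','side'):
    manip.camera(c);Kc,Wc,_=cam(c)
    for t in('round_plate','dressing_stone','whetstone'):
        for r in manip.outline_of(c,t)[:1]:
            if t=='whetstone': w,e=sil(r['mask'],(-.045,.045),(-.1,.1),.018,.046,Kc,Wc,[.61,-.005,-.09]);print(c,e,inb(w,b),w[2]-b[2])
            else: print(c,t,r['confidence'],r['bbox'])
```

```text
[ 0.5889393  -0.00100481  0.21945597]
0.88 [163.9, 107.5, 385.5, 203.7] [ 0.61274382 -0.00631537 -0.09059022] 0.02316620912199585 (np.float64(0.07405808383245298), np.float64(2.5341703775135296e-05)) 0.0019097761955048087
0.64 [377.5, 116.1, 444.6, 236.6] 425.8249534450652 200.42644320297953
1.3 [[433.5, 220.2], [440.9, 225.5], [449.0, 231.2]]
1.4 [[426.2, 221.2], [433.2, 226.6], [440.9, 232.4]]
1.5 [[418.8, 221.6], [425.5, 226.9], [432.9, 232.7]]
scene round_plate 0.79 [221.8, 292.9, 262.1, 348.9]
scene dressing_stone 0.6 [225.5, 305.3, 241.7, 323.3]
scene 0.03778184034125531 (np.float64(0.07669726565756732), np.float64(-0.0011515919850045011)) 0.0028118610009496003
side round_plate 0.94 [180.0, 155.8, 233.7, 184.1]
side dressing_stone 0.52 [202.4, 160.9, 219.1, 174.8]
side 0.12348401323043001 (np.float64(0.07341441169145418), np.float64(0.007069675611836737)) 0.0072174875038815145
```

```bash
python3 -c "
from workcell import manip
print(manip.hand_in())"
```

```text
the job is handed in; nothing more can be done
None
```

The job is handed in at about 31 s of the 72 s allowed; the simulator returned no verdict. My last camera check had the dressing stone on the plate, the whetstone parallel to the fence and within about 1 mm of its seated position, and the lever fully home.

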